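# Index the well plate by one column with the hand wheel

## Robot

A 6-joint arm with a two-finger parallel gripper is mounted at the origin on the work surface. World frame = base frame: x ahead of the robot, y to its left, z up, the work surface at z = 0. Lengths are in m, angles in rad, forces in N, time in s.
With the tool pointing down it reaches from about 0.225 to 0.875 m from the base axis. Payload 3.4 kg.
Tool frame: the origin (TCP) lies on the mounting face of the last link; the fingertips stand 173 mm ahead of it and the grasp point (between the pads) lies 155 mm ahead of it; y points along the fingers, x is the direction in which the jaws open and shut, and the axes are right-handed (so a half turn about y gives the same grasp; the last joint's range is limited). The gripper opens to 85 mm and grips with 20 to 120 N. Pads are 22 mm wide; open, the fingers measure 114 mm over their backs; the gripper's body (76 mm by 85 mm) begins 54 mm behind the grasp point. The pads swing forward as they close: fully open they stand 13 mm farther back than shut.
Start: joints at [-1.424, 0.276, 1.505, -0, 1.361, -0.121], TCP at [0.152, -0.555, 0.405] pointing down, gripper open.
Joint ranges: [-2.89, 2.89], [-0.75, 2.08], [0.22, 2.7], [-1.18, 4.32], [0.11, 2.71], [-2.7, 2.7]. Speed limits (rad/s): [2.57, 2.57, 3.14, 3.14, 3.14, 3.14].

## Interface

Orientations are given as a unit quaternion [w, x, y, z].
In Python, from rig import manip, vision, ticket gives the robot as it stands.
- The arm moves only by the tool arm_command, never from a script. Its argument "increments" is one flat list of numbers, 7 for each row, row after row: the turn, a rotation vector about the tool's x, y, z in rad, then the shift along the tool's x, y, z in cm, then the closure, from 0 (fully open) to 1 (shut). In form: [wx, wy, wz, tx, ty, tz, hand, wx, wy, wz, tx, ty, tz, hand, ...]. A call has 1 to 8 rows; each row shifts and turns the commanded pose from where the row before left it, along the tool's axes as they then stand; what a row does not reach is not made up. A row lasts 1/8 s, in which the tool goes at most 62.5 mm and 10.7 degrees, less where a joint would pass 70% of its speed; a pose out of reach is approached as far as the arm can. A call is refused whole if a number of a shift passes 6.25 or a number of a turn 0.188, either way. A call with a gripper value outside its range is refused whole. The fingers move at their own pace and stop on an object; "grip_force" is the grip in N (left out, the last holds). Time passes only in rows, so rows that do not move let the fingers close. It gives the time, the measured TCP pose, the force and the opening at its end, in the units of the state.
- manip.get_state(): the state, without advancing time (a new reading comes with each control period).
- vision.get_image(name): name is "scene" or "top" or "wrist"; returns the picture (480x640x3 uint8, red, green, blue); there is no depth.
- vision.camera_params(name): a dict with "vfov" (degrees; the focal length in pixels is half the picture's height over the tangent of half this angle, whatever the lens; pixels are square), "cx", "cy" (the principal point, pixels), "R" (3x3) and "t" (3): a world point X has camera coordinates R X + t. Camera axes: x right, y down, z forward; pixel columns grow to the right and rows downward; lengths in m; the calibration is good to about 2 mm. A picture is of the moment at which its call begins: read the wrist's pose just before it. camera_params takes no time and is no camera call; for the wrist camera it gives the pose at the moment of the call.
- ticket.sign_off(): hands the job in, once; it reports no verdict.
The state is a dict: "clock": time; "qpos": joint angles; "qd": joint speeds; "effort": joint torques, N m; "position": TCP position; "ee_rot": TCP orientation; "contact_force": force on the tool from outside, world axes, zero at the start; "moment": the same for the moment, N m; "width": finger opening in m.
Only numpy, scipy, OpenCV 4.12 (cv2) and the standard library are available. Lean on these libraries where they do the work, as an engineer would, in place of code of your own. Each camera call takes 0.05 s, during which the arm holds its last target.

## Task

On the plate-indexing stage the third column of wells has been served; bring the next one under the row of needles by pushing the hand wheel clockwise (seen from above) through exactly one turn, no further, with the fingertips against its red handle. Only push the handle, never grip it or press hard on it, then leave the wheel standing with the handle back where it began. Do not touch the plate or shift the bottle, tip box and tube rack nearby.

Things in the scene. Friction and masses are not known exactly. Their poses are not given: they have to be found in the camera images.
- spindle (a joint): Angle of the hand wheel's spindle, rad: 0 at the start, growing clockwise seen from above; 6.283 is one full turn. About 2.5 N at the handle turns it; it stays where it is left and coasts hardly at all. Each clockwise turn moves the carriage and its plate 9 mm (one column) away from the wheel.
- wheel_axis (a point): Fixed point on the upright axis of the hand wheel, 144 mm above the table, level with the middle of the handle. Its frame is the stage's: y points along the stage from the wheel towards the plate and the needles, x across it, z up. The wheel lies level: aluminium, 120 mm over the rim, three spokes, its rim and hub reaching up to 117 mm above the table; nothing of the stage within 120 mm of the axis is higher, except the handle.
- handle_mid (a point): Middle of the red upright handle on the rim of the hand wheel: 20 mm thick, 52 mm tall (118 to 170 mm above the table), its centre line 50 mm from the wheel's axis. The grip turns freely on its own pin. At the start it may stand at any angle round the wheel.
- handle: The same red handle; origin at the centre of its lower end, 118 mm above the table.
- plate: White 96-well plate, 85 x 128 x 14 mm, loose in the nest of the carriage, its underside 48 mm above the table; origin at the centre of its underside, y along the stage, away from the wheel.
- next_column (a point): Middle of the plate's fourth column of wells (8 wells across the stage), on the plate's top, 62 mm above the table; the one to be brought under the needles. At the start it lies 9 mm short of them, on the wheel's side.
- needle_row (a point): Middle of the fixed row of eight steel needles, at their tips, 70 mm above the table, 180 mm from the wheel's axis along the stage. The aluminium bridge that carries them is 140 mm wide and 123 mm high.
- bottle: Small brown bottle with a blue cap, 54 mm across, 95 mm tall; origin at the centre of its underside. Loose, to be left alone.
- tip_box: Blue pipette-tip box, 85 x 122 x 58 mm; origin at the centre of its underside. Loose, to be left alone.
- tube_rack: Black rack with white-capped tubes, 66 x 104 mm, 63 mm tall; origin at the centre of its underside. Loose, to be left alone.
Not all that is in view belongs to the job. There is more than one size of the plate; the job needs the middle-sized.

How it is judged:
By the outcome, as a careful person would: the job done as asked, in the order asked, and still so for the second after the job is handed in, with the robot touching nothing.
It also fails if it takes over 56 s, if anything falls off the work surface, if the arm or the gripper's body presses on something with over 40 N, if the wrist force passes 120 N, or if a joint passes its speed limit or range.

## Working session

There is one attempt and no reset: what is moved stays moved. The work goes in short steps, Python scripts to look and compute and a tool call to move; the robot and the scene stay as the last step left them, time stands still between calls to the robot, and variables do not carry over. Pictures are saved under pics/ and viewed, and the job is handed in when it is done.

Besides the shell and the picture viewer there is one more tool, called after ">>>" by a JSON object that holds its "name" and its "arguments". arm_command: Moves the arm, as the interface text tells. Its arguments: {"type":"object","properties":{"increments":{"type":"array"},"grip_force":{"type":"number"}},"required":["increments"]}

```bash
mkdir -p pics; ls; python3 - <<'E'
from rig import manip, vision, ticket
import cv2,numpy as np
s=manip.get_state()
for k in s: print(k,np.round(s[k],4))
for n in ["scene","top","wrist"]:
    p=vision.camera_params(n); print(n,p['vfov'],p['cx'],p['cy'],np.round(p['R'],4).tolist(),np.round(p['t'],4).tolist())
    im=vision.get_image(n); cv2.imwrite(f"pics/{n}0.png",im[:,:,::-1])
E
```

```text
pics
clock 0.0
qpos [-1.424   0.2766  1.5061 -0.      1.3607 -0.121 ]
qd [ 0.0008  0.0004  0.0004 -0.      0.0003 -0.0002]
effort [-4.00000e-04 -4.16773e+01 -2.45808e+01  0.00000e+00  1.11000e-02
  0.00000e+00]
position [ 0.1521 -0.5543  0.4039]
ee_rot [ 0.5627 -0.5618  0.4292 -0.4283]
contact_force [-0.3121  0.6466  0.3612]
moment [-0.029  -0.0135 -0.0116]
width 0.0853
scene 52.066236935931286 316.1872308239653 241.1775269444993 [[-0.4979, 0.8671, 0.0165], [0.6695, 0.3964, -0.6282], [-0.5513, -0.3017, -0.7779]] [0.3127, -0.2556, 1.1917]
top 52.76710961826143 324.8368632459182 241.70986452994666 [[-0.0155, -0.9999, 0.0053], [-0.9848, 0.0143, -0.1731], [0.173, -0.0079, -0.9849]] [-0.0554, 0.5471, 0.9305]
wrist 60.42604851106084 325.97650966619506 231.82304661427125 [[0.2638, -0.9646, -0.0023], [-0.9303, -0.2551, 0.2635], [-0.2548, -0.0674, -0.9646]] [-0.5734, -0.0331, 0.3796]
```

View pics/scene0.png

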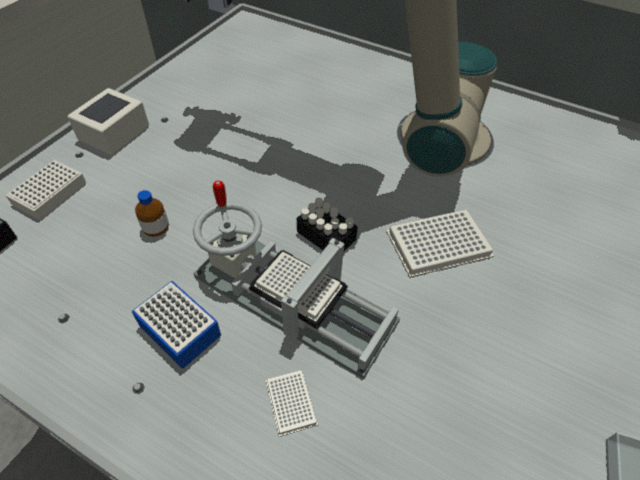

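View pics/top0.png

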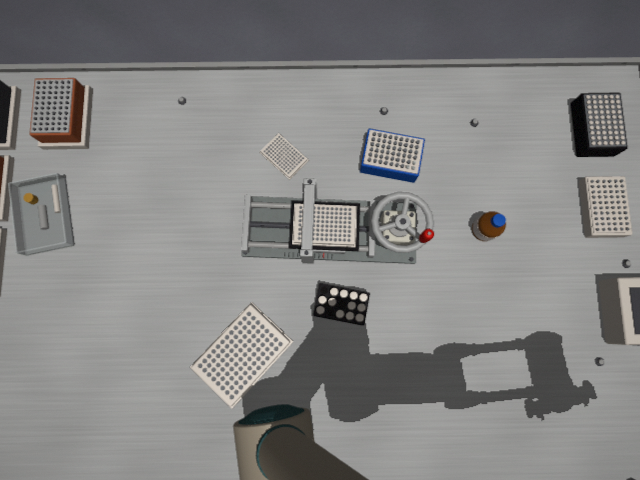

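View pics/wrist0.png

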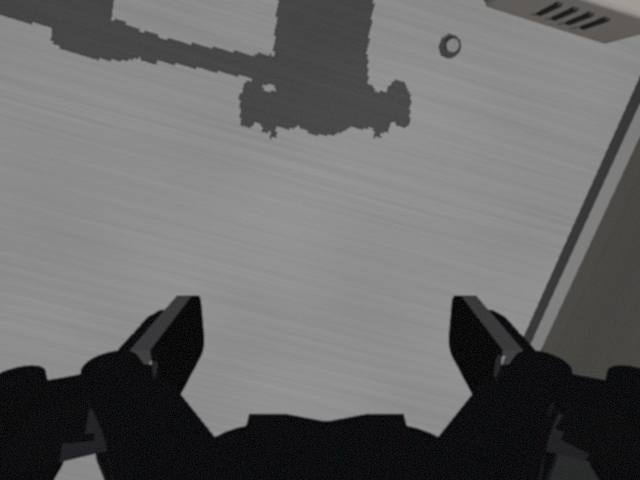

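```bash
cat > h.py <<'E'
import cv2,numpy as np
from rig import manip, vision
def K(p,n=480):
    f=n/2/np.tan(np.radians(p['vfov']/2)); return f
def ray(p,u,v):
    f=K(p); R=np.array(p['R']);t=np.array(p['t'])
    d=R.T@np.array([(u-p['cx'])/f,(v-p['cy'])/f,1]); return -R.T@t,d/np.linalg.norm(d)
def onplane(p,u,v,z):
    c,d=ray(p,u,v); return c+d*(z-c[2])/d[2]
def proj(p,X):
    f=K(p); c=np.array(p['R'])@np.array(X)+np.array(p['t']); return np.array([p['cx']+f*c[0]/c[2],p['cy']+f*c[1]/c[2]])
def redmask(im):
    h=cv2.cvtColor(im,cv2.COLOR_RGB2HSV); return (((h[...,0]<6)|(h[...,0]>174))&(h[...,1]>170)&(h[...,2]>60)).astype(np.uint8)*255
E
python3 - <<'E'
from h import *
for n,(x0,y0,x1,y1) in {"top":(350,170,460,280),"scene":(170,160,290,300)}.items():
    im=cv2.imread(f"pics/{n}0.png")[:,:,::-1]
    m=redmask(im); k,l,st,c=cv2.connectedComponentsWithStats(m)
    print(n,[(s.tolist(),np.round(cc,1)) for s,cc in zip(st[1:],c[1:]) if s[4]>10])
    cv2.imwrite(f"pics/{n}z.png",cv2.resize(im[y0:y1,x0:x1,::-1],None,fx=5,fy=5,interpolation=cv2.INTER_NEAREST)[:600])
E
```

```text
top [([420, 229, 14, 14, 119], array([426. , 235.6]))]
scene [([213, 181, 13, 25, 211], array([219.5, 193.2]))]
```

View pics/topz.png

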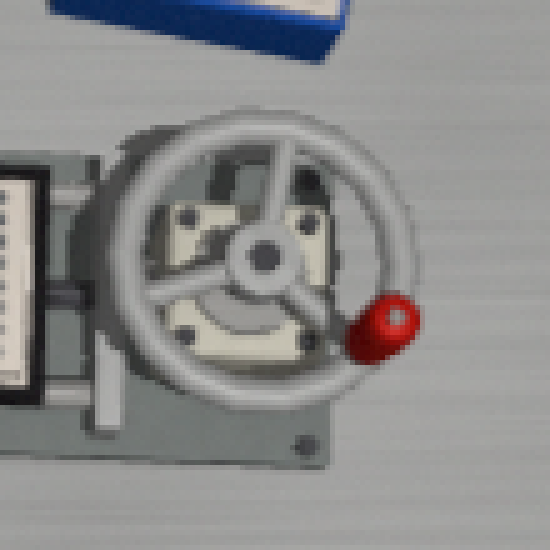

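View pics/scenez.png

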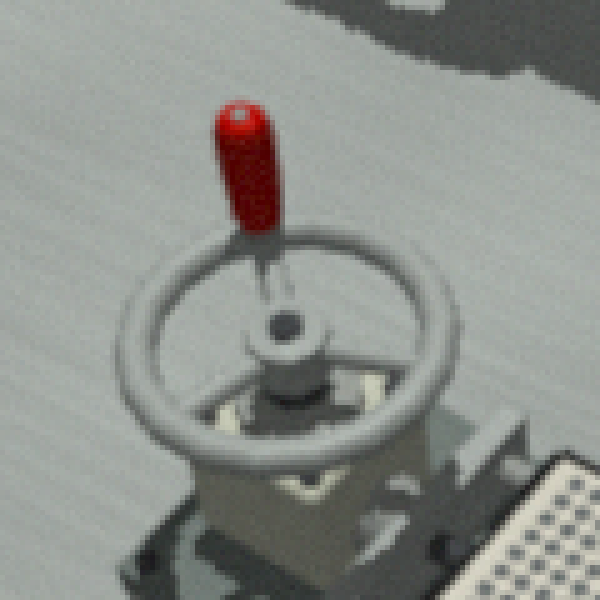

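```bash
python3 - <<'E'
from h import *
T=vision.camera_params("top");S=vision.camera_params("scene")
print("hub top",onplane(T,403.0,221.3,.117),"scene",onplane(S,227,225,.117))
print("rim top",onplane(T,402.3,221.8,.108))
print("hnd top",onplane(T,429.6,233.2,.170),"scene",onplane(S,218,182.6,.170))
print("hnd mid",onplane(T,426,235.6,.144),"scene",onplane(S,219.5,193.5,.144))
# needle bridge, edges: stage direction from rails
for uv in [(248,197),(246,258),(415,262)]: print("base",uv,onplane(T,*uv,.01))
print("bridge ends",onplane(T,309,181,.123),onplane(T,307,256,.123))
print("plate corners",[onplane(T,u,v,.062).round(3).tolist() for u,v in [(294,205),(358,205),(358,248),(293,247)]])
print("bottle cap",onplane(T,497,219,.095),onplane(S,145,195,.095))
print("rack",[onplane(T,u,v,.063).round(3).tolist() for u,v in[(318,283),(369,290),(365,323),(314,315)]])
print("tipbox",[onplane(T,u,v,.058).round(3).tolist() for u,v in[(368,129),(424,136),(418,173),(361,166)]])
E
```

```text
hub top [ 0.57115298 -0.21157703  0.117     ] scene [ 0.57451623 -0.21042953  0.117     ]
rim top [ 0.57214938 -0.21176204  0.108     ]
hnd top [ 0.53739291 -0.24862075  0.17      ] scene [ 0.53878571 -0.24747077  0.17      ]
hnd mid [ 0.53798473 -0.24775699  0.144     ] scene [ 0.53960138 -0.24809024  0.144     ]
base (248, 197) [0.65215954 0.09858632 0.01      ]
base (246, 258) [0.52076507 0.10118191 0.01      ]
base (415, 262) [ 0.50713348 -0.25149956  0.01      ]
bridge ends [ 0.65095677 -0.03463241  0.123     ] [ 0.50661401 -0.02950659  0.123     ]
plate corners [[0.62, -0.002, 0.062], [0.618, -0.132, 0.062], [0.53, -0.129, 0.062], [0.534, -0.0, 0.062]]
bottle cap [ 0.57787969 -0.39838169  0.095     ] [ 0.57855432 -0.39974007  0.095     ]
rack [[0.462, -0.049, 0.063], [0.446, -0.148, 0.063], [0.383, -0.139, 0.063], [0.4, -0.04, 0.063]]
tipbox [[0.782, -0.157, 0.058], [0.765, -0.274, 0.058], [0.685, -0.257, 0.058], [0.702, -0.14, 0.058]]
```

>>> {"name": "arm_command", "arguments": {"increments": [0,0,0,-1.06,0,3.06,1,0,0,0,-1.06,0,3.06,1,0,0,0,-1.06,0,3.06,1,0,0,0,-1.06,0,3.06,1,0,0,0,-1.06,0,3.06,1,0,0,0,-1.06,0,3.06,1,0,0,0,-1.06,0,3.06,1,0,0,0,-1.06,0,3.06,1], "grip_force": 20}}

```text
clock: 1.15
position: [0.3665, -0.4072, 0.4044]
ee_rot: [0.562, -0.562, 0.429, -0.429]
contact_force: [-0.1, -0.6, -0.2]
width: -0.0001
```

>>> {"name": "arm_command", "arguments": {"increments": [0,0,0,-1.06,0,3.06,1,0,0,0,-1.06,0,3.06,1,0,0,0,-1.06,0,3.06,1,0,0,0,-1.06,0,3.06,1,0,0,0,-1.06,0,3.06,1,0,0,0,-1.06,0,3.06,1,0,0,0,-1.06,0,3.06,1,0,0,0,-1.06,0,3.06,1]}}

```text
clock: 2.15
position: [0.5802, -0.2607, 0.4043]
ee_rot: [-0.562, 0.562, -0.429, 0.429]
contact_force: [-0.2, -0.4, 0.3]
width: -0.0004
```

>>> {"name": "arm_command", "arguments": {"increments": [0,-0.172,0,0,0,0,1,0,-0.172,0,0,0,0,1,0,-0.172,0,0,0,0,1,0,-0.172,0,0,0,0,1,0,-0.172,0,0,0,0,1,0,-0.172,0,0,0,0,1,0,-0.172,0,0,0,0,1,0,-0.172,0,0,0,0,1]}}

```text
clock: 3.15
position: [0.5794, -0.2614, 0.4042]
ee_rot: [0.707, -0.706, -0.027, 0.028]
contact_force: [0.6, 0.0, -0.1]
width: 0.0003
```

>>> {"name": "arm_command", "arguments": {"increments": [0,-0.172,0,0,0,0,1,0,-0.172,0,0,0,0,1,0,-0.172,0,0,0,0,1,0,-0.172,0,0,0,0,1,0,-0.172,0,0,0,0,1,0,-0.172,0,0,0,0,1,0,-0.172,0,0,0,0,1,0,-0.172,0,0,0,0,1]}}

```text
clock: 4.15
position: [0.5794, -0.2614, 0.4042]
ee_rot: [0.528, -0.528, -0.47, 0.47]
contact_force: [0.3, -0.2, 0.0]
width: -0.0001
```

```bash
cat >> h.py <<'E'
from scipy.spatial.transform import Rotation as Ro
AX=np.array([0.5728,-0.2112])
def tool():
    s=manip.get_state(); q=s['ee_rot']; R=Ro.from_quat([q[1],q[2],q[3],q[0]]).as_matrix()
    p=np.array(s['position']); r=p[:2]-AX
    print("t",s['clock'],"p",p.round(4),"yaw_z",np.degrees(np.arctan2(R[1,2],R[0,2])).round(2),"tilt",R[:,1].round(3),"psi",np.degrees(np.arctan2(r[1],r[0])).round(1),"rad",np.linalg.norm(r).round(4),"F",np.round(s['contact_force'],2),"q",np.round(s['qpos'],2)); return p,R
def snap(n,tag,z=1):
    im=vision.get_image(n); cv2.imwrite(f"pics/{n}{tag}.png",im[:,:,::-1]); return im
E
python3 - <<'E'
from h import *
tool()
p=vision.camera_params("wrist"); print("cam pos",-np.array(p['R']).T@np.array(p['t']))
a=snap("wrist","1");b=snap("scene","1"); c=snap("top","1")
cv2.imwrite("pics/m1.png",np.hstack([cv2.resize(a,(400,300)),cv2.resize(c,(400,300))])[:,:,::-1])
cv2.imwrite("pics/s1.png",cv2.resize(b[80:330,120:440,::-1],(768,600)))
E
```

```text
t 4.15 p [ 0.5794 -0.2614  0.4042] yaw_z 173.35 tilt [-0.001  0.    -1.   ] psi -82.6 rad 0.0506 F [ 0.31 -0.19  0.02] q [-0.53  0.37  1.37 -0.    1.41 -1.99]
cam pos [ 0.51343882 -0.25296936  0.3739272 ]
```

View pics/m1.png

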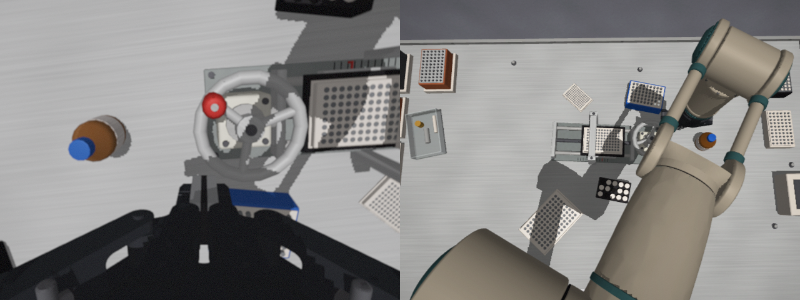

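View pics/s1.png

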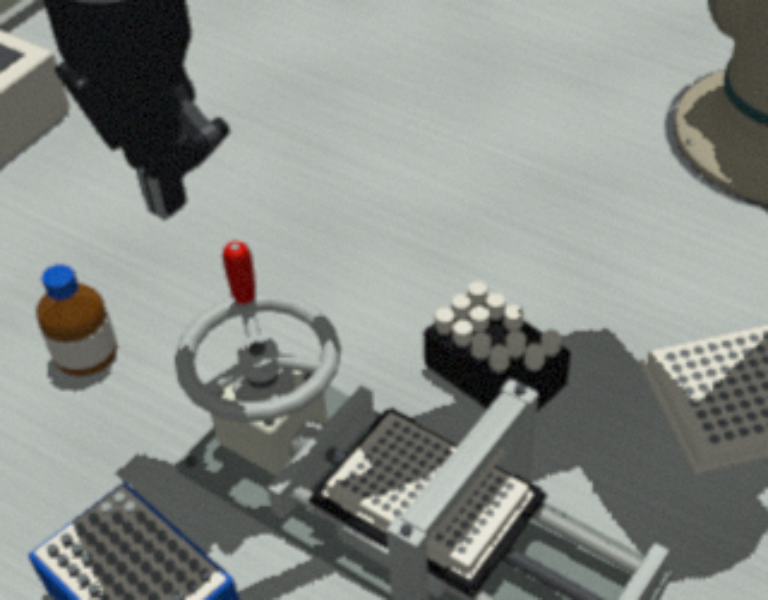

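```bash
python3 - <<'E'
from h import *
S=vision.camera_params("scene");W=vision.camera_params("wrist")
for l in (.155,.173,.186): print(l,(proj(S,[.5794,-.2614,.4042-l])-[120,80])*2.4, proj(W,[.5794,-.2614,.4042-l]))
im=cv2.imread("pics/wrist1.png")
print(onplane(W,401.6,208,.117),onplane(W,342,168,.17))
cv2.imwrite("pics/wz.png",cv2.resize(im[80:380,230:530],(600,600)))
E
```

```text
0.155 [162.11778504 187.69934115] [323.533186   324.68336642]
0.173 [167.26761961 208.60117129] [323.74913422 301.66924539]
0.186 [170.87217832 223.23113127] [323.87731933 288.00825018]
[ 0.57395438 -0.21119922  0.117     ] [ 0.53774723 -0.24727865  0.17      ]
```

View pics/wz.png

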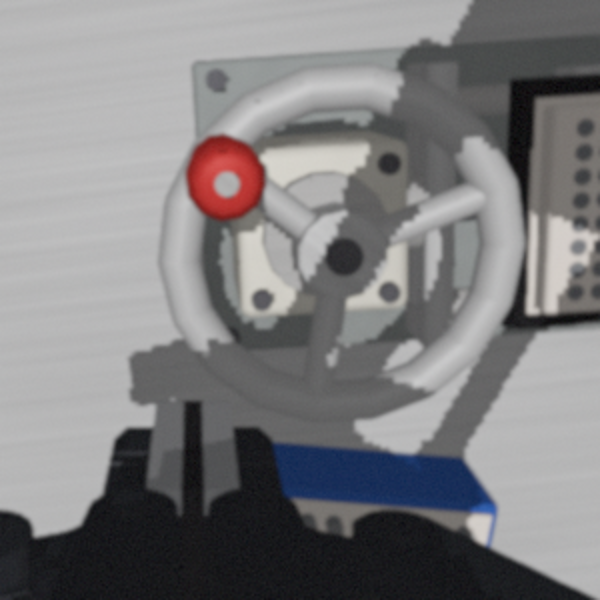

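>>> {"name": "arm_command", "arguments": {"increments": [0,0,0,0,2.4,0,1,0,0,0,0,2.4,0,1,0,0,0,0,2.4,0,1,0,0,0,0,2.4,0,1]}}

```text
clock: 4.8
position: [0.5793, -0.2614, 0.3079]
ee_rot: [0.53, -0.53, -0.468, 0.468]
contact_force: [-0.4, -0.9, -0.0]
width: 0.0001
```

>>> {"name": "arm_command", "arguments": {"increments": [0,0.09,0,-0.09,0,0.44,1,0,0.09,0,-0.09,0,0.44,1,0,0.09,0,-0.09,0,0.44,1,0,0.09,0,-0.09,0,0.44,1,0,0.09,0,-0.09,0,0.44,1]}}

```text
clock: 5.42
position: [0.5571, -0.2592, 0.3086]
ee_rot: [0.622, -0.622, -0.337, 0.337]
contact_force: [0.3, 0.3, 1.0]
width: 0.0003
```

```bash
python3 - <<'E'
from h import *
tool()
a=snap("wrist","2");b=snap("scene","2")
cv2.imwrite("pics/m2.png",np.hstack([cv2.resize(a,(400,300)),cv2.resize(b[110:290,130:370],(400,300))])[:,:,::-1])
E
```

```text
t 5.425 p [ 0.5571 -0.2592  0.3086] yaw_z 146.89 tilt [-0.  0. -1.] psi -108.1 rad 0.0505 F [0.34 0.34 0.99] q [-0.55  0.4   1.57 -0.    1.18 -1.54]
```

View pics/m2.png

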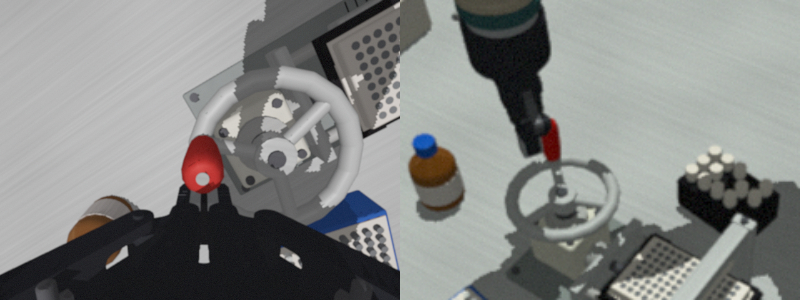

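>>> {"name": "arm_command", "arguments": {"increments": [0,0.09,0,-0.09,0,0.44,1,0,0.09,0,-0.09,0,0.44,1,0,0.09,0,-0.09,0,0.44,1,0,0.09,0,-0.09,0,0.44,1]}}

```text
clock: 6.02
position: [0.5423, -0.2514, 0.3089]
ee_rot: [-0.671, 0.673, 0.222, -0.221]
contact_force: [2.2, -2.2, -1.3]
width: 0.0004
```

```bash
python3 - <<'E'
from h import *
tool()
W=vision.camera_params("wrist")
a=snap("wrist","3");b=snap("scene","3")
cv2.imwrite("pics/m3.png",np.hstack([cv2.resize(a,(400,300)),cv2.resize(b[110:290,130:370],(400,300))])[:,:,::-1])
E
```

```text
t 6.025 p [ 0.5423 -0.2514  0.3089] yaw_z 126.44 tilt [ 0.002 -0.003 -1.   ] psi -127.2 rad 0.0504 F [ 2.17 -2.17 -1.29] q [-0.55  0.38  1.6  -0.    1.16 -1.19]
```

View pics/m3.png

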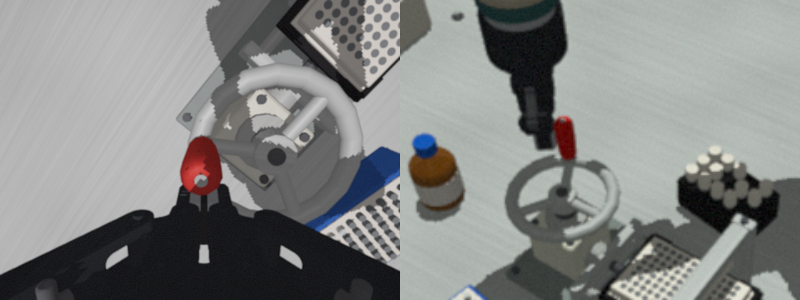

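>>> {"name": "arm_command", "arguments": {"increments": [0,0.09,0,-0.09,0,0.44,1,0,0.09,0,-0.09,0,0.44,1,0,0.09,0,-0.09,0,0.44,1,0,0.09,0,-0.09,0,0.44,1,0,0.09,0,-0.09,0,0.44,1,0,0.09,0,-0.09,0,0.44,1,0,0.09,0,-0.09,0,0.44,1,0,0.09,0,-0.09,0,0.44,1]}}

```text
clock: 7.12
position: [0.5241, -0.2208, 0.3087]
ee_rot: [-0.706, 0.707, -0.029, 0.029]
contact_force: [-0.4, -3.0, -0.9]
width: 0.0002
```

```bash
python3 - <<'E'
from h import *
tool()
a=snap("wrist","4");b=snap("scene","4")
cv2.imwrite("pics/m4.png",np.hstack([cv2.resize(a,(400,300)),cv2.resize(b[110:290,130:370],(400,300))])[:,:,::-1])
E
```

```text
t 7.125 p [ 0.5241 -0.2208  0.3087] yaw_z 85.3 tilt [-0.    -0.002 -1.   ] psi -168.9 rad 0.0497 F [-0.39 -2.99 -0.86] q [-0.52  0.34  1.67 -0.    1.14 -0.44]
```

View pics/m4.png

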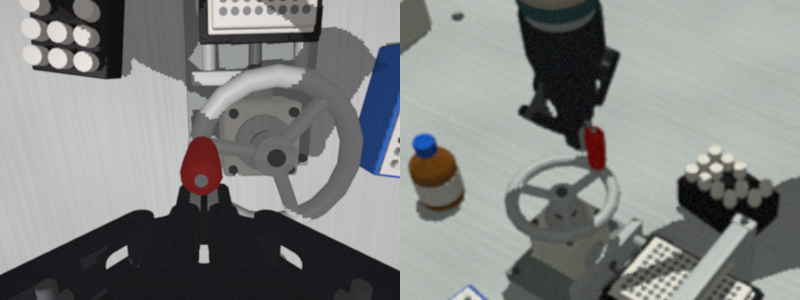

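>>> {"name": "arm_command", "arguments": {"increments": [0,0.09,0,-0.09,0,0.44,1,0,0.09,0,-0.09,0,0.44,1,0,0.09,0,-0.09,0,0.44,1,0,0.09,0,-0.09,0,0.44,1,0,0.09,0,-0.09,0,0.44,1,0,0.09,0,-0.09,0,0.44,1,0,0.09,0,-0.09,0,0.44,1,0,0.09,0,-0.09,0,0.44,1]}}

```text
clock: 8.22
position: [0.5304, -0.1859, 0.3086]
ee_rot: [-0.651, 0.652, -0.276, 0.275]
contact_force: [-2.2, -2.1, 0.1]
width: -0.0
```

```bash
python3 - <<'E'
from h import *
tool()
E
```

```text
t 8.225 p [ 0.5304 -0.1859  0.3086] yaw_z 44.11 tilt [-0.002 -0.001 -1.   ] psi 149.2 rad 0.0494 F [-2.21 -2.11  0.13] q [-0.46  0.33  1.68 -0.    1.13  0.34]
```

>>> {"name": "arm_command", "arguments": {"increments": [0,0.09,0,-0.09,0,0.44,1,0,0.09,0,-0.09,0,0.44,1,0,0.09,0,-0.09,0,0.44,1,0,0.09,0,-0.09,0,0.44,1,0,0.09,0,-0.09,0,0.44,1,0,0.09,0,-0.09,0,0.44,1,0,0.09,0,-0.09,0,0.44,1,0,0.09,0,-0.09,0,0.44,1]}}

```text
clock: 9.22
position: [0.5579, -0.1639, 0.3085]
ee_rot: [-0.512, 0.513, -0.489, 0.486]
contact_force: [-3.1, 0.3, 1.3]
width: -0.0
```

```bash
python3 - <<'E'
from h import *
tool()
a=snap("wrist","5");b=snap("scene","5")
cv2.imwrite("pics/m5.png",np.hstack([cv2.resize(a,(400,300)),cv2.resize(b[110:290,130:370],(400,300))])[:,:,::-1])
E
```

```text
t 9.225 p [ 0.5579 -0.1639  0.3085] yaw_z 2.85 tilt [-0.003  0.001 -1.   ] psi 107.5 rad 0.0496 F [-3.06  0.3   1.32] q [-0.41  0.35  1.64 -0.    1.15  1.12]
```

View pics/m5.png

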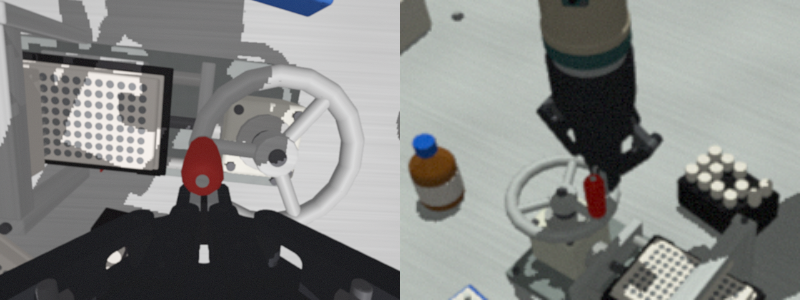

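>>> {"name": "arm_command", "arguments": {"increments": [0,0.09,0,-0.09,0,0.44,1,0,0.09,0,-0.09,0,0.44,1,0,0.09,0,-0.09,0,0.44,1,0,0.09,0,-0.09,0,0.44,1,0,0.09,0,-0.09,0,0.44,1,0,0.09,0,-0.09,0,0.44,1,0,0.09,0,-0.09,0,0.44,1,0,0.09,0,-0.09,0,0.44,1]}}

```text
clock: 10.32
position: [0.5932, -0.1658, 0.3085]
ee_rot: [0.308, -0.308, 0.638, -0.635]
contact_force: [-3.0, 1.7, 1.7]
width: -0.0001
```

```bash
python3 - <<'E'
from h import *
tool()
W=vision.camera_params("wrist"); a=snap("wrist","6"); S=vision.camera_params("scene");b=snap("scene","6")
for n,p,im in(("w",W,a),("s",S,b)):
    m=redmask(im); k,l,st,c=cv2.connectedComponentsWithStats(m); i=1+np.argmax(st[1:,4]); print(n,st[i],c[i],onplane(p,*c[i],.144)-np.r_[AX,0])
cv2.imwrite("pics/m6.png",np.hstack([cv2.resize(a,(400,300)),cv2.resize(b[110:290,130:370],(400,300))])[:,:,::-1])
E
```

```text
t 10.325 p [ 0.5932 -0.1658  0.3085] yaw_z -38.37 tilt [-0.002  0.002 -1.   ] psi 65.8 rad 0.0498 F [-2.97  1.68  1.68] q [-0.39  0.4   1.56  0.    1.18  1.85]
w [ 289  220   68   93 4236] [322.9582153  265.72851747] [0.03552095 0.0362554  0.144     ]
s [221 224  13  25 245] [227.51836735 236.36326531] [0.03813312 0.03275477 0.144     ]
```

View pics/m6.png

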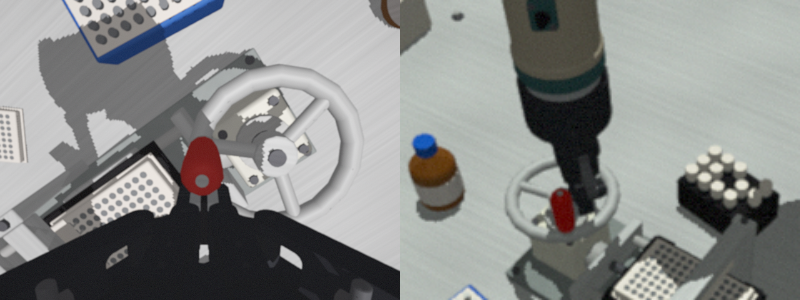

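>>> {"name": "arm_command", "arguments": {"increments": [0,0,0,0,0,-0.9,1,0,0,0,0,0,-0.9,1,0,0,0,0,-2.3,0,1,0,0,0,0,-2.3,0,1,0,0,0,0,-2.4,0,1,0,-0.1745,0,0,0,0,1,0,-0.1745,0,0,0,0,1]}}

```text
clock: 11.3
position: [0.579, -0.1548, 0.3793]
ee_rot: [-0.416, 0.415, -0.572, 0.572]
contact_force: [-0.3, -0.0, -0.1]
width: 0.0004
```

>>> {"name": "arm_command", "arguments": {"increments": [0,-0.1745,0,0,0,0,1,0,-0.1745,0,0,0,0,1,0,-0.1745,0,0,0,0,1,0,-0.1745,0,0,0,0,1,0,-0.1745,0,0,0,0,1,0,-0.1745,0,0,0,0,1,0,-0.1745,0,0,0,0,1,0,-0.1745,0,0,0,0,1]}}

```text
clock: 12.3
position: [0.579, -0.1548, 0.3788]
ee_rot: [-0.686, 0.686, -0.171, 0.171]
contact_force: [0.5, -0.5, -0.6]
width: -0.0005
```

>>> {"name": "arm_command", "arguments": {"increments": [0,-0.1745,0,0,0,0,1,0,-0.1745,0,0,0,0,1,0,-0.1745,0,0,0,0,1,0,-0.1745,0,0,0,0,1,0,-0.1745,0,0,0,0,1,0,-0.1745,0,0,0,0,1,0,-0.1745,0,0,0,0,1,0,-0.1745,0,0,0,0,1]}}

```text
clock: 13.3
position: [0.579, -0.1548, 0.3788]
ee_rot: [-0.636, 0.636, 0.31, -0.31]
contact_force: [-1.1, 0.1, -0.2]
width: 0.0005
```

```bash
python3 - <<'E'
from h import *
tool()
W=vision.camera_params("wrist"); a=snap("wrist","7"); S=vision.camera_params("scene");b=snap("scene","7");c=snap("top","7")
for n,p,im in(("s",S,b),("t",vision.camera_params("top"),c)):
    m=redmask(im); k,l,st,c2=cv2.connectedComponentsWithStats(m); 
    if k<2: print(n,"none");continue
    i=1+np.argmax(st[1:,4]); X=onplane(p,*c2[i],.144)-np.r_[AX,0];print(n,st[i],c2[i],X,np.degrees(np.arctan2(X[1],X[0])))
cv2.imwrite("pics/m7.png",np.hstack([cv2.resize(c[170:290,340:500],(400,300)),cv2.resize(b[110:290,130:370],(400,300))])[:,:,::-1])
E
```

```text
t 13.3 p [ 0.579  -0.1548  0.3788] yaw_z 141.97 tilt [ 0. -0. -1.] psi 83.7 rad 0.0568 F [-1.08  0.07 -0.2 ] q [-0.38  0.33  1.49 -0.    1.32 -1.28]
s [221 223  14  26 248] [227.41935484 236.25403226] [0.03802883 0.03248049 0.144     ] 40.50070169413437
t none
```

View pics/m7.png

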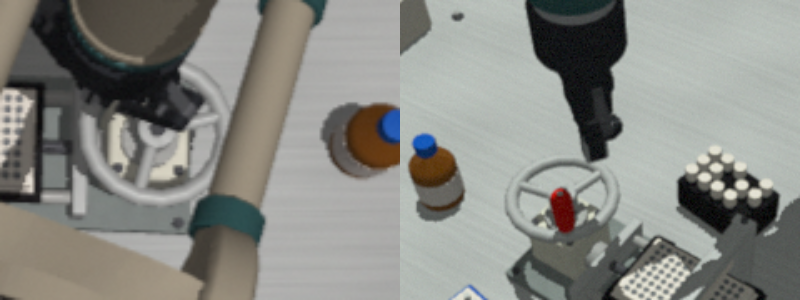

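>>> {"name": "arm_command", "arguments": {"increments": [0,0,0,0,2.3,0,1,0,0,0,0,2.3,0,1,0,0,0,0,2.4,0,1,0,0,0,0,0,-0.5,1,0,0,0,0,0,-0.5,1,0,0,0,0,0,-0.4,1,0,0,0,0,0,-0.4,1,0,0.09,0,0.09,0,-0.44,1]}}

```text
clock: 14.45
position: [0.5975, -0.1681, 0.3093]
ee_rot: [0.651, -0.65, -0.278, 0.278]
contact_force: [-2.2, 2.2, 2.2]
width: 0.0001
```

>>> {"name": "arm_command", "arguments": {"increments": [0,0.09,0,0.09,0,-0.44,1,0,0.09,0,0.09,0,-0.44,1,0,0.09,0,0.09,0,-0.44,1,0,0.09,0,0.09,0,-0.44,1]}}

```text
clock: 14.95
position: [0.6113, -0.1794, 0.3094]
ee_rot: [0.69, -0.689, -0.157, 0.157]
contact_force: [-0.0, 2.5, 1.7]
width: -0.0001
```

```bash
cat >> h.py <<'E'
def hang(names,tag):
    out={}
    for n in names:
        p=vision.camera_params(n); im=snap(n,tag); m=redmask(im); k,l,st,c=cv2.connectedComponentsWithStats(m); out[n]=im
        if k<2: print(n,"none");continue
        i=1+np.argmax(st[1:,4]); X=onplane(p,*c[i],.144)-np.r_[AX,0]; print(n,st[i],c[i].round(2),X.round(4),np.degrees(np.arctan2(X[1],X[0])).round(1))
    return out
E
python3 - <<'E'
from h import *
tool()
o=hang(["wrist","scene"],"8")
cv2.imwrite("pics/m8.png",np.hstack([cv2.resize(o["wrist"],(400,300)),cv2.resize(o["scene"][110:290,130:370],(400,300))])[:,:,::-1])
E
```

```text
t 14.95 p [ 0.6113 -0.1794  0.3094] yaw_z 115.6 tilt [-0.001  0.001 -1.   ] psi 39.6 rad 0.05 F [-0.01  2.47  1.69] q [-0.39  0.43  1.51  0.    1.2  -0.84]
wrist [319 392  15  15 136] [325.35 397.85] [0.0543 0.0005 0.144 ] 0.5
scene [208 235  12  14 116] [214.02 241.32] [0.0575 0.0203 0.144 ] 19.4
```

View pics/m8.png

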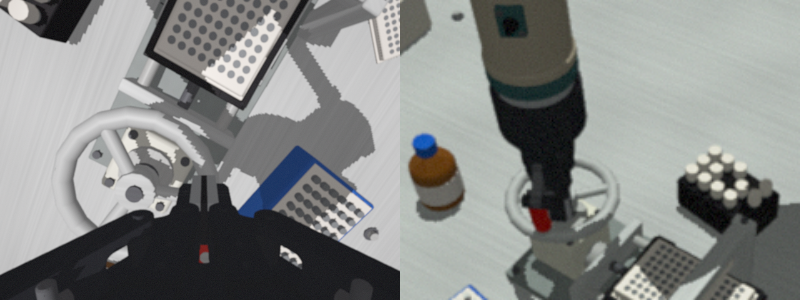

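>>> {"name": "arm_command", "arguments": {"increments": [0,0.09,0,0.09,0,-0.44,1,0,0.09,0,0.09,0,-0.44,1,0,0.09,0,0.09,0,-0.44,1,0,0.09,0,0.09,0,-0.44,1,0,0.09,0,0.09,0,-0.44,1,0,0.09,0,0.09,0,-0.44,1,0,0.09,0,0.09,0,-0.44,1,0,0.09,0,0.09,0,-0.44,1]}}

```text
clock: 16.05
position: [0.6234, -0.2125, 0.3091]
ee_rot: [0.701, -0.7, 0.095, -0.096]
contact_force: [0.8, 2.3, 0.7]
width: -0.0002
```

```bash
python3 - <<'E'
from h import *
tool()
E
```

```text
t 16.05 p [ 0.6234 -0.2125  0.3091] yaw_z 74.45 tilt [ 0.001  0.001 -1.   ] psi -1.5 rad 0.0506 F [0.79 2.33 0.71] q [-0.43  0.46  1.46  0.    1.22 -0.16]
```

>>> {"name": "arm_command", "arguments": {"increments": [0,0.09,0,0.09,0,-0.44,1,0,0.09,0,0.09,0,-0.44,1,0,0.09,0,0.09,0,-0.44,1,0,0.09,0,0.09,0,-0.44,1,0,0.09,0,0.09,0,-0.44,1,0,0.09,0,0.09,0,-0.44,1,0,0.09,0,0.09,0,-0.44,1,0,0.09,0,0.09,0,-0.44,1]}}

```text
clock: 17.05
position: [0.6107, -0.2455, 0.3093]
ee_rot: [0.623, -0.621, 0.335, -0.337]
contact_force: [2.5, 2.3, 0.9]
width: -0.0
```

```bash
python3 - <<'E'
from h import *
tool()
o=hang(["scene"],"9")
cv2.imwrite("pics/m9.png",cv2.resize(o["scene"][110:290,130:370],(800,600))[:,:,::-1])
E
```

```text
t 17.05 p [ 0.6107 -0.2455  0.3093] yaw_z 33.19 tilt [ 0.003  0.    -1.   ] psi -42.1 rad 0.0511 F [2.51 2.33 0.92] q [-0.49  0.46  1.46  0.    1.22  0.5 ]
scene none
```

View pics/m9.png

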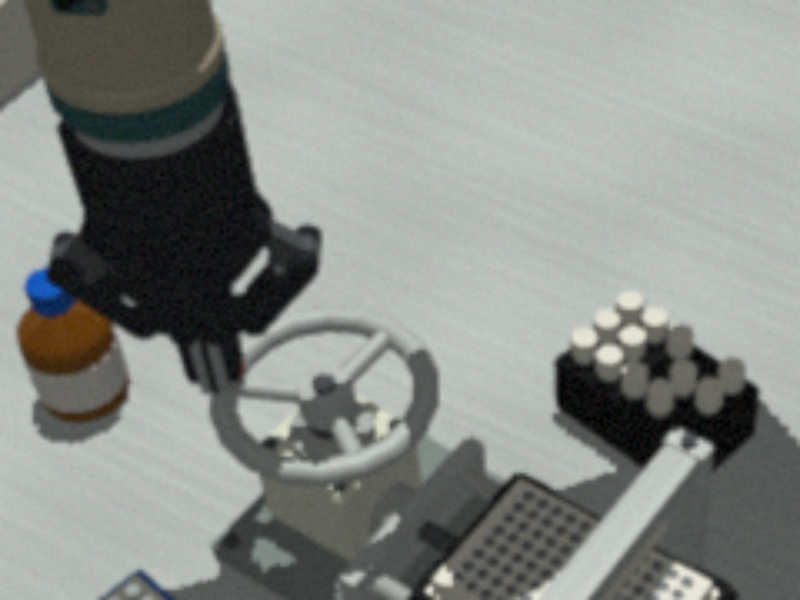

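>>> {"name": "arm_command", "arguments": {"increments": [0,0.09,0,0.09,0,-0.44,1,0,0.09,0,0.09,0,-0.44,1,0,0.09,0,0.09,0,-0.44,1,0,0.09,0,0.09,0,-0.44,1,0,0.09,0,0.09,0,-0.44,1,0,0.09,0,0.09,0,-0.44,1,0,0.09,0,0.09,0,-0.44,1,0,0.09,0,0.09,0,-0.44,1]}}

```text
clock: 18.1
position: [0.5794, -0.2619, 0.3093]
ee_rot: [-0.464, 0.463, -0.532, 0.535]
contact_force: [3.4, -0.5, 0.0]
width: 0.0001
```

```bash
python3 - <<'E'
from h import *
tool()
o=hang(["scene","top"],"10")
cv2.imwrite("pics/m10.png",np.hstack([cv2.resize(o["top"][170:290,340:500],(400,300)),cv2.resize(o["scene"][110:290,130:370],(400,300))])[:,:,::-1])
E
```

```text
t 18.1 p [ 0.5794 -0.2619  0.3093] yaw_z -8.0 tilt [ 0.004 -0.002 -1.   ] psi -82.6 rad 0.0512 F [ 3.38 -0.5   0.  ] q [-0.53  0.43  1.52  0.    1.19  1.18]
scene [205 195   8  16  93] [208.92 203.34] [-0.005  -0.0382  0.144 ] -97.5
top [427 218  13  10  68] [433.56 222.44] [-0.0105 -0.0517  0.144 ] -101.4
```

View pics/m10.png

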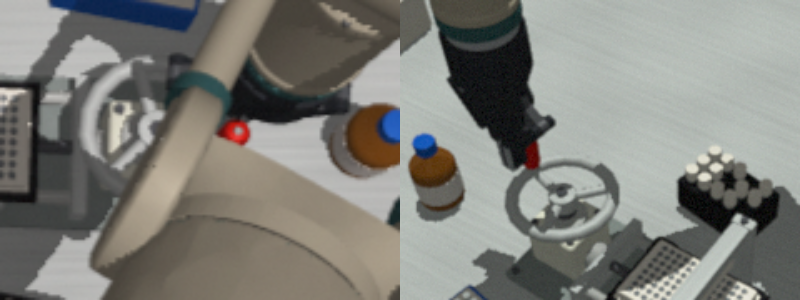

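>>> {"name": "arm_command", "arguments": {"increments": [0,0.09,0,0.09,0,-0.44,1,0,0.09,0,0.09,0,-0.44,1,0,0.09,0,0.09,0,-0.44,1,0,0.09,0,0.09,0,-0.44,1,0,0,0,0,0,1,1,0,0,0,0,0,1.5,1]}}

```text
clock: 18.95
position: [0.5832, -0.2725, 0.3087]
ee_rot: [0.362, -0.362, 0.608, -0.607]
contact_force: [0.1, 0.4, -0.4]
width: -0.0001
```

```bash
python3 - <<'E'
from h import *
tool()
o=hang(["scene","top"],"11")
for n in("scene","top"):
  p=vision.camera_params(n);im=cv2.imread(f"pics/{n}0.png")[:,:,::-1]; m=redmask(im); k,l,st,c=cv2.connectedComponentsWithStats(m);i=1+np.argmax(st[1:,4]); X=onplane(p,*c[i],.144)-np.r_[AX,0]; print("init",n,st[i],c[i].round(2),X.round(4),np.degrees(np.arctan2(X[1],X[0])).round(1))
cv2.imwrite("pics/m11.png",np.hstack([cv2.resize(o["top"][170:290,340:500],(400,300)),cv2.resize(o["scene"][110:290,130:370],(400,300))])[:,:,::-1])
E
```

```text
t 18.95 p [ 0.5832 -0.2725  0.3087] yaw_z -28.46 tilt [-0. -0. -1.] psi -80.3 rad 0.0622 F [ 0.12  0.37 -0.38] q [-0.55  0.44  1.5  -0.    1.21  1.52]
scene [210 182  13  25 210] [216.34 194.04] [-0.0293 -0.0408  0.144 ] -125.7
top none
init scene [213 181  13  25 211] [219.45 193.25] [-0.0337 -0.0373  0.144 ] -132.0
init top [420 229  14  14 119] [426.04 235.58] [-0.0348 -0.0366  0.144 ] -133.5
```

View pics/m11.png

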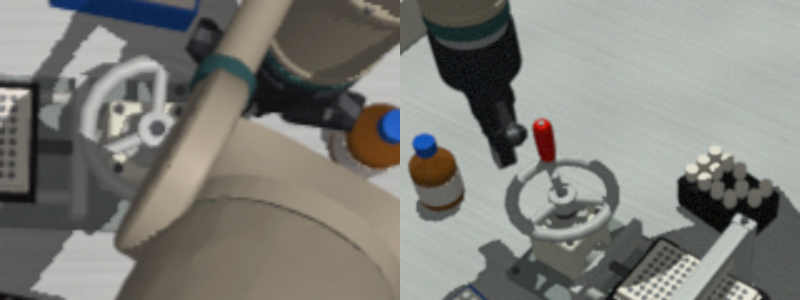

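>>> {"name": "arm_command", "arguments": {"increments": [0,0,0,0,0,-1.2,1,0,0,0,0,0,-0.8,1,0,0,0,0,0,-0.5,1,0,0.05,0,0.05,0,-0.24,1,0,0,0,0,0,0,1,0,0,0,0,0,1,1,0,0,0,0,0,1.5,1,0,0,0,0,0,0,1]}}

```text
clock: 20.05
position: [0.5809, -0.2735, 0.3085]
ee_rot: [-0.346, 0.346, -0.617, 0.617]
contact_force: [1.1, 0.1, -0.5]
width: 0.0004
```

```bash
python3 - <<'E'
from h import *
tool()
o=hang(["scene","scene"],"12")
E
```

```text
t 20.05 p [ 0.5809 -0.2735  0.3085] yaw_z -31.47 tilt [ 0.001 -0.001 -1.   ] psi -82.6 rad 0.0628 F [ 1.07  0.1  -0.51] q [-0.55  0.44  1.5  -0.    1.2   1.57]
scene [212 182  13  24 210] [218.26 193.51] [-0.0321 -0.0387  0.144 ] -129.6
scene [212 182  13  25 210] [218.3  193.67] [-0.0318 -0.0384  0.144 ] -129.6
```

>>> {"name": "arm_command", "arguments": {"increments": [0,0,0,0,0,-1.2,1,0,0,0,0,0,-0.8,1,0,0,0,0,0,-0.5,1,0,0.03,0,0.03,0,-0.14,1,0,0,0,0,0,0,1,0,0,0,0,0,1,1,0,0,0,0,0,1.5,1,0,0,0,0,0,0,1]}}

```text
clock: 21.15
position: [0.5791, -0.2737, 0.3084]
ee_rot: [-0.336, 0.336, -0.622, 0.622]
contact_force: [-0.2, -0.6, 0.8]
width: 0.0002
```

```bash
python3 - <<'E'
from h import *
tool()
o=hang(["scene","scene"],"13")
E
```

```text
t 21.15 p [ 0.5791 -0.2737  0.3084] yaw_z -33.2 tilt [ 0. -0. -1.] psi -84.2 rad 0.0628 F [-0.17 -0.64  0.83] q [-0.55  0.44  1.5  -0.    1.2   1.6 ]
scene [213 181  12  25 213] [218.94 193.49] [-0.0327 -0.0377  0.144 ] -130.9
scene [213 181  12  25 211] [218.86 193.47] [-0.0327 -0.0379  0.144 ] -130.8
```

>>> {"name": "arm_command", "arguments": {"increments": [0,0,0,0,-3.5,0,1,0,0,0,0,-3.5,0,1,0,0,0,4.7,0,-2.1,1,0,0,0,4.7,0,-2.1,1,0,0,0,4.7,0,-2.1,1,0,0,0,4.7,0,-2.1,1,0,0,0,4.7,0,-2.1,1,0,0,0,4.7,0,-2.1,1]}}

```text
clock: 22.25
position: [0.3165, -0.44, 0.3788]
ee_rot: [0.336, -0.336, 0.622, -0.622]
contact_force: [0.5, -0.5, 0.4]
width: 0.0003
```

```bash
python3 - <<'E'
from h import *
tool()
o=hang(["scene","top","scene","top"],"14")
cv2.imwrite("pics/m14.png",cv2.resize(o["top"][170:290,240:460],(800,436))[:,:,::-1])
E
```

```text
t 22.25 p [ 0.3165 -0.44    0.3788] yaw_z -33.17 tilt [-0.  0. -1.] psi -138.2 rad 0.3436 F [ 0.52 -0.53  0.38] q [-1.08  0.24  1.62 -0.    1.28  1.07]
scene [212 181  13  26 221] [218.74 193.24] [-0.033  -0.0384  0.144 ] -130.7
top [420 229  14  13 118] [426.34 235.25] [-0.0342 -0.0372  0.144 ] -132.6
scene [212 181  13  26 219] [218.79 193.19] [-0.0332 -0.0384  0.144 ] -130.8
top [420 229  14  13 118] [426.34 235.25] [-0.0342 -0.0372  0.144 ] -132.6
```

View pics/m14.png

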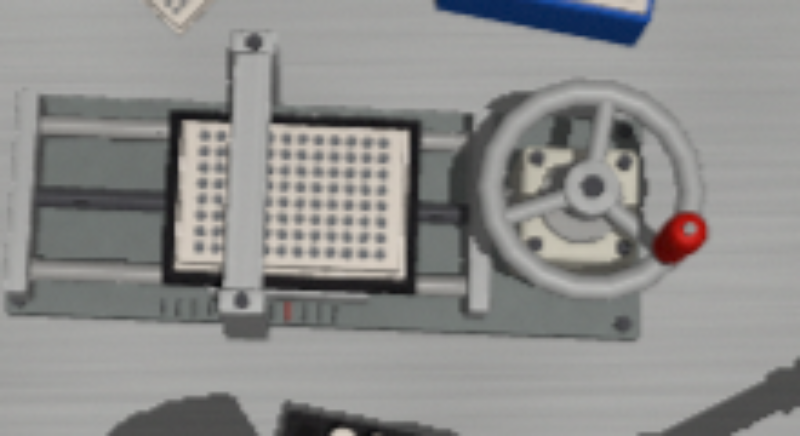

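```bash
python3 - <<'E'
from h import *
im=vision.get_image("top"); a=cv2.imread("pics/top0.png")[:,:,::-1]
def blob(im,lo,hi,box):
    x0,y0,x1,y1=box; h=cv2.cvtColor(np.ascontiguousarray(im[y0:y1,x0:x1]),cv2.COLOR_RGB2HSV); m=cv2.inRange(h,lo,hi); M=cv2.moments(m,True); return M['m00'],round(M['m10']/M['m00']+x0,2),round(M['m01']/M['m00']+y0,2)
for n,lo,hi,b in [("tipbox",(105,120,60),(125,255,255),(350,120,435,190)),("cap",(105,120,60),(125,255,255),(475,200,515,245)),("rack",(0,0,0),(180,255,45),(305,275,380,330)),("plate",(0,8,190),(40,80,255),(285,195,365,255))]:
    print(n,blob(a,lo,hi,b),blob(im,lo,hi,b))
E
```

```text
tipbox (605.0, 387.69, 167.84) (603.0, 387.56, 167.88)
cap (144.0, 498.07, 220.15) (145.0, 498.04, 220.19)
rack (987.0, 338.72, 304.39) (865.0, 337.45, 303.39)
plate (834.0, 327.9, 225.51) (917.0, 322.89, 225.3)
```

```bash
python3 -c "
from rig import ticket; print(ticket.sign_off())"
```

```text
the job is handed in; nothing more can be done
None
```

I pushed the hand wheel one turn clockwise with the shut fingertips behind the red handle, without gripping it. I did it in two legs because the last joint could not turn far enough for one. I finished with small steps, then moved the arm clear and handed the job in at about 22.5 s.

**Handle:** it stands about 1° short of where it began and has not gone past it. The top camera reads −132.6° against −133.5° at the start, and the scene camera −130.8° against −132.0°. The two cameras differ from each other by about 1.5–2°, which is a calibration offset.

**Force:** it was about 3–4 N each time I read it while pushing.

**Plate:** its visible area shifted about 5 px away from the wheel, which fits the expected 9 mm. I did not measure the fourth column against the needles directly.

**Bottle and tip box:** both are where they were, to within 0.15 px.

**Tube rack:** this check was not clean. Its dark outline read about 1 px different (338.7, 304.4 before and 337.5, 303.4 after), and the dark area was 12% smaller. I put that down to the arm's shadow, since the tool never came near the rack.

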